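Refill the tea tin dispenser and cam-lock the column

ROBOT

A 7-joint arm with a two-finger parallel gripper is mounted at the origin on the work surface. World frame = base frame: x ahead of the robot, y to its left, z up, the work surface at z = 0. Lengths are in mm, angles in rad, forces in N, time in s.
With the tool pointing down it reaches from about 425 to 875 mm from the base axis. Payload 4.7 kg.
Tool frame: the origin (TCP) lies between the finger pads; the fingertips stand 19 mm ahead of it and the grasp point (between the pads) is the TCP; z points along the fingers, x is the direction in which the jaws open and shut, and the axes are right-handed (so a half turn about z gives the same grasp; the last joint's range is limited). The gripper opens to 87 mm and grips with 3 to 60 N. Pads are 19 mm wide; open, the fingers measure 117 mm over their backs; the gripper's body (75 mm by 190 mm) begins 51 mm behind the grasp point.
Start: joints at [1.287, 0.321, -0.07, 1.45, 0.023, 1.371, -0.057], TCP at [190.701, -621.415, 241.587] pointing down, gripper open.
Joint ranges: [-2.86, 2.86], [-0.3, 2.09], [-1.38, 1.24], [0.06, 2.45], [-1.56, 4.7], [0.09, 2.05], [-2.69, 2.69]. Speed limits (rad/s): [2.57, 2.57, 3.14, 3.14, 3.14, 3.14, 3.14].

INTERFACE

Orientations are given as a unit quaternion [x, y, z, w].
In Python, from plant import ctrl gives the robot as it stands. The module is installed in compiled form; this text tells all that it offers. Calls block until the motion is done:
- ctrl.reach(position, orientation): joint-space move of the TCP to a pose.
- ctrl.servo_line(position, feed=150, orientation=None): straight line of the TCP; orientation=None keeps the orientation; feed is the mean speed in mm/s.
- ctrl.movej(angles): joint-space move.
- ctrl.gripper_to(opening, force=None): finger opening in mm; force is the grip in N (None keeps the last); returns when the fingers have stopped.
- ctrl.hold(seconds).
- ctrl.solve_ik(position, orientation): joint angles nearest the present ones, or None.
- ctrl.read_camera(name): name is "scene" or "top" or "wrist"; returns the picture (420x560x3 uint8, blue, green, red); there is no depth.
- ctrl.calibration(name): a dict with "mtx" (3x3 intrinsics, pixels), "R" (3x3) and "t" (3): a world point X has camera coordinates R X + t. Camera axes: x right, y down, z forward; pixel columns grow to the right and rows downward; lengths in mm; the calibration is good to about 2 mm. A picture is of the moment at which its call begins: read the wrist's pose just before it. calibration takes no time and is no camera call; for the wrist camera it gives the pose at the moment of the call.
A pose or a line that the arm cannot do raises ctrl.IKError and nothing moves.
- ctrl.hand_in(): hands the job in, once; it reports no verdict.
Readings, each from a call of its own:
- ctrl.current_time(): time.
- ctrl.current_joint_positions(): joint angles.
- ctrl.current_qvel(): joint speeds.
- ctrl.current_joint_torque(): joint torques, N m.
- ctrl.current_tool_pos(): TCP position.
- ctrl.current_tcp_rot(): TCP orientation.
- ctrl.current_ft_force(): force on the tool from outside, world axes, zero at the start.
- ctrl.current_moment(): the same for the moment, N m.
- ctrl.current_grip_width(): finger opening in mm.
Only numpy, scipy, OpenCV 4.12 (cv2) and the standard library are available. Lean on these libraries where they do the work, as an engineer would, in place of code of your own. Each camera call takes 0.05 s, during which the arm holds its last target. There are 200 camera calls.

TASK

Refill the sloping tin dispenser: push the green and the red tea tins off the loading tray, lengthways, into the mouth of the chute so that they slide down and lie end to end behind the yellow tin already in it. Then swing the red-knobbed cam lever over so that its cam bears on the uppermost tin and pushes the column back against the sprung orange foot about half of the foot's travel - snug, but without driving the foot to its stop - and leave it so. Leave the other things on the counter where they are.

Things in the scene. Friction and masses are not known exactly. Their poses are not given: they have to be found in the camera images.
- dispenser: fixed blue steel counter-top tin dispenser. Origin on the counter below the lip, where the level loading tray meets the top end of the chute floor, on the chute's centre line; z up, +y along the tray away from the chute, -y the way the chute falls, x across. White tray: top 145 mm above the origin, x -174 to +27 mm, y 0 to 300 mm, open on its -x side.
- tray_fence (a point): foot of the tray's fence, mid-length, at tray level. The fence (24 mm high) runs along the tray's +x edge, inner face at dispenser x = +27 mm, in line with the chute's +x wall: a tin pushed against it and then along it enters the mouth.
- mouth (a point): the lip on the centre line, origin of the chute. Tray and chute are slippery (friction about 0.22): a tin pushed until its middle is past the lip tips over and slides down by itself. A short flare guides it on the -x side.
- chute: slotted square steel tube fixed to the dispenser, falling 0.40 rad (23 deg) towards the dispenser's -y. Origin at the lip, on its floor; -y points down the slope, z is square to the floor, x across. Inside 54 mm wide, walls 58 mm high; the first 115 mm is open on top, then two return lips leave a slot 22 mm wide. Three tins in it make a column of 210 mm.
- foot_nominal (a point): middle setting of the orange sprung foot's face, on the chute floor at chute y = -280 mm. The true face lies up to 6 mm up or down the slope from it (an adjuster; not measured). The foot yields down the slope: starts to move at 4 N, gives 1.4 mm per further N, meets its hard stop at 15 mm (14.5 N).
- lever: cam lever turning about an axis along chute x through its origin, at (0, -80, 64) mm in the chute frame. Fully open, its frame is parallel to the chute's. It turns up to 2.0 rad about chute -x to close, starting 0 to 0.2 rad from open. Stiff pivot: about 0.6 Nm (6 N at the ball), more as the cam presses; it stays where it is left, also under load.
- lever_grip (a point): centre of the lever's red ball (radius 14 mm), 100 mm from the pivot, 50 mm off the centre line, outside the chute's -x wall. Fully open, the handle leans 50 deg from vertical towards the low end (140 deg from dispenser +y towards z). Push the ball towards the tray (dispenser +y) to close.
- cam_centre (a point): centre of the cam disc (radius 12 mm, 18 mm thick, axis along x), 32 mm from the pivot. Fully open it lies 25 deg above chute +y from the pivot, clear of the tins. Closing, it swings through +y and down; after about 0.9 to 1.5 rad of turn the disc meets the uppermost tin's upper end face and pushes it down the slope.
- tin_green: square tea tin with a green body, a white paper band and a bare steel lid end, 50 x 70 x 50 mm (x, y, z), about 0.12 kg. Origin: centre of its underside; its y axis runs along its 70 mm length (lid at -y), z up. Starts lying on the loading tray, turned up to 0.3 rad from the chute's direction.
- tin_red: square tea tin with a red body, a white paper band and a bare steel lid end, 50 x 70 x 50 mm (x, y, z), about 0.12 kg. Origin: centre of its underside; its y axis runs along its 70 mm length (lid at -y), z up. Starts lying on the loading tray like the green one; which of the two is nearer the chute varies.
- tin_yellow: square tea tin with a yellow body, a white paper band and a bare steel lid end, 50 x 70 x 50 mm (x, y, z), about 0.12 kg. Origin: centre of its underside; its y axis runs along its 70 mm length (lid at -y), z up. Starts in the chute, at its low end against the foot.
- jug: brown earthenware jug, 150 mm tall, loose on the counter, to be left alone; origin under its centre
- mug: white mug, 76 mm wide, 85 mm tall, loose on the counter, to be left alone; origin under its centre
- bowl: white bowl, 130 mm wide, loose on the counter, to be left alone; origin under its centre
- calculator: black desk calculator, 150 x 85 mm, loose on the counter, to be left alone; origin under its centre
- jar: amber glass jar, 70 mm wide, 110 mm tall, loose on the counter, to be left alone; origin under its centre
- canister: steel canister, 84 mm wide, 150 mm tall, loose on the counter, to be left alone; origin under its centre
- tape: roll of paper tape, 90 mm wide, lying flat, loose on the counter, to be left alone; origin under its centre
- brush: small brush, loose on the counter, to be left alone; origin under its centre
Mind the look-alikes: they are no part of the job. What is shaped like the tin_red but purple is not meant.

How it is judged (in metres and radians):
On the way:
1. both loose tins have slid down the chute behind the yellow one, with the lever still open (y of tin_green in the frame of chute between -0.28 and -0.09 m and x of tin_green in the frame of chute between -0.008 and 0.008 m and z of tin_green in the frame of chute between -0.006 and 0.006 m and angle between the y axis of each of tin_green, tin_red, tin_yellow and the y axis of chute, either way round below 0.1 rad and y of tin_red in the frame of chute between -0.28 and -0.09 m and x of tin_red in the frame of chute between -0.008 and 0.008 m and z of tin_red in the frame of chute between -0.006 and 0.006 m and y of tin_yellow in the frame of chute between -0.28 and -0.09 m and x of tin_yellow in the frame of chute between -0.008 and 0.008 m and z of tin_yellow in the frame of chute between -0.006 and 0.006 m and y of lever_grip in the frame of chute below -0.085 m), for 0.2 s.
At the end, for the whole second after the job is handed in: All three tins lie at rest in the chute, flat on its floor (6 mm, 0.1 rad) in line, their middles 90 to 280 mm down from the lip, and the cam, left alone, presses on the column with 6 to 11 N (foot pushed back about 4 to 11 mm of its 15 mm) (y of tin_green in the frame of chute between -0.28 and -0.09 m and x of tin_green in the frame of chute between -0.008 and 0.008 m and z of tin_green in the frame of chute between -0.006 and 0.006 m and angle between the y axis of each of tin_green, tin_red, tin_yellow and the y axis of chute, either way round below 0.1 rad and y of tin_red in the frame of chute between -0.28 and -0.09 m and x of tin_red in the frame of chute between -0.008 and 0.008 m and z of tin_red in the frame of chute between -0.006 and 0.006 m and y of tin_yellow in the frame of chute between -0.28 and -0.09 m and x of tin_yellow in the frame of chute between -0.008 and 0.008 m and z of tin_yellow in the frame of chute between -0.006 and 0.006 m and contact force between lever and anything else between 6 and 11 N and linear speed of each of tin_green, tin_red, tin_yellow below 0.01 m/s); the robot touches nothing.
It fails at once if the cam is overrun: it drives a tin with more than 15 N, foot on its hard stop (contact force between lever and tin_green above 15 N or contact force between lever and tin_red above 15 N or contact force between lever and tin_yellow above 15 N).
It fails at once if another thing on the counter is moved by more than 30 mm (distance of any of jug, mug, bowl, calculator, jar, canister, tape, brush from where it was at the start of the episode above 0.03 m).
It also fails if it takes over 72 s, if anything falls off the work surface, if the arm or the gripper's body presses on something with over 40 N, if the wrist force passes 120 N, or if a joint passes its speed limit or range.

## Working session

There is one attempt and no reset: what is moved stays moved. The work goes in short steps, each a Python script; the robot and the scene stay as the last script left them, time stands still between calls to the robot, and variables do not carry over. Pictures are saved under pics/ and viewed, about 8 in all and at most 12, crops included, and the job is handed in when it is done.

```bash
mkdir -p pics; python3 - <<'E'
from plant import ctrl
import cv2,numpy as np
for n in("scene","top"):
    im=ctrl.read_camera(n);cv2.imwrite(f"pics/{n}0.png",im)
    c=ctrl.calibration(n);print(n,np.round(c["mtx"],1).tolist(),np.round(c["R"],3).tolist(),np.round(c["t"]).tolist(),np.round(-np.array(c["R"]).T@c["t"]))
a=[cv2.imread(f"pics/{n}0.png") for n in("scene","top")]
print(ctrl.current_time(),ctrl.current_tcp_rot())
E
```

```text
scene [[495.0, 0.0, 272.9], [0.0, 495.0, 208.5], [0.0, 0.0, 1.0]] [[-0.004, 1.0, 0.015], [0.67, 0.014, -0.742], [-0.742, 0.007, -0.67]] [5.0, -245.0, 2275.0] [1853.  -17. 1344.]
top [[392.8, 0.0, 287.6], [0.0, 392.8, 212.4], [0.0, 0.0, 1.0]] [[0.019, -1.0, 0.005], [-0.985, -0.019, -0.173], [0.173, -0.001, -0.985]] [-4.0, 565.0, 1234.0] [ 343.    8. 1313.]
0.1 [ 8.04176651e-01 -5.94389749e-01 -7.24529775e-04 -4.63694332e-04]
```

View pics/scene0.png

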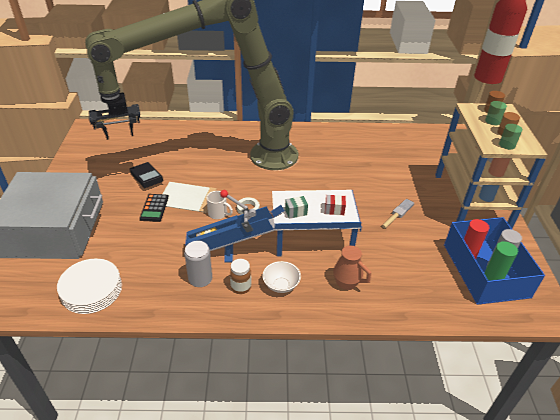

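View pics/top0.png

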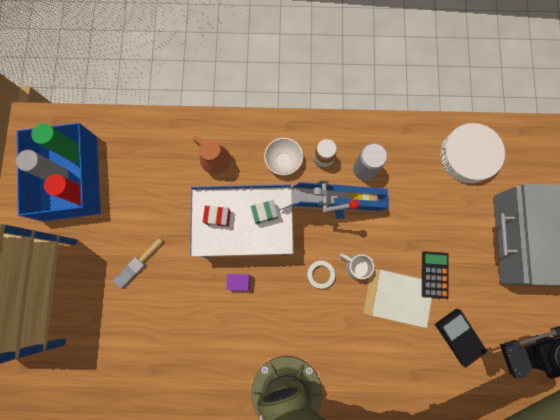

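Top view: the white tray spans about (192–293, 187–256), with the red tin at (216,216) and the green tin at (264,212), nearest the chute. The lever ball is at (354,204). The purple look-alike at (238,282) stands on the counter, so it isn't meant. Next I'll measure, with one enlarged crop to confirm.

```bash
cat > h.py <<'E'
import cv2,numpy as np
from plant import ctrl
def cast(n,px,z,c=None):
    c=c or ctrl.calibration(n);K,R,t=[np.array(c[k],float) for k in("mtx","R","t")]
    px=np.atleast_2d(px);d=(R.T@np.linalg.inv(K)@np.c_[px,np.ones(len(px))].T).T
    o=-R.T@t;return o+d*((z-o[2])/d[:,2])[:,None]
def proj(n,X,c=None):
    c=c or ctrl.calibration(n);K,R,t=[np.array(c[k],float) for k in("mtx","R","t")]
    p=(K@(R@np.atleast_2d(X).T+t[:,None])).T;return p[:,:2]/p[:,2:]
def tri(a,b):  # a,b = (calib,px)
    A=[]
    for c,p in(a,b):
        P=np.array(c["mtx"])@np.c_[c["R"],c["t"]];A+= [p[0]*P[2]-P[0],p[1]*P[2]-P[1]]
    X=np.linalg.svd(np.array(A))[2][-1];return X[:3]/X[3]
def blobs(im,lo,hi,amin=8):
    hsv=cv2.cvtColor(im,cv2.COLOR_BGR2HSV)
    m=cv2.inRange(hsv,np.array(lo),np.array(hi))
    if lo[0]==0 and hi[0]<=8: m|=cv2.inRange(hsv,np.array([172]+list(lo[1:])),np.array([180]+list(hi[1:])))
    n,l,s,ce=cv2.connectedComponentsWithStats(m)
    return m,[(s[i].tolist(),ce[i].round(1).tolist()) for i in range(1,n) if s[i,4]>=amin]
E
python3 - <<'E'
from h import *
t=cv2.imread("pics/top0.png");s=cv2.imread("pics/scene0.png")
a=cv2.resize(t[175:265,180:400],None,fx=3.5,fy=3.5,interpolation=cv2.INTER_CUBIC)
b=cv2.resize(s[180:260,175:370],(770,316)[:2],interpolation=cv2.INTER_CUBIC)[:280]
cv2.imwrite("pics/crop1.png",np.vstack([a,b]))
for n,im in(("top",t),("scene",s)):
    print(n,"red",[b for b in blobs(im,[0,150,80],[8,255,255])[1] if 170<b[1][0]<400 and b[1][1]>150])
    print(n,"green",[b for b in blobs(im,[50,60,30],[90,255,255])[1] if 170<b[1][0]<400 and b[1][1]>150])
    m=cv2.inRange(im,np.array([190,190,190]),np.array([255,255,255]))
    m[:, :185]=0
    n_,l,st,ce=cv2.connectedComponentsWithStats(m)
    for i in range(1,n_):
        if st[i,4]>1500 and 180<ce[i][1]<260:
            c=cv2.findContours((l==i).astype(np.uint8),0,2)[0][0]
            h=cv2.convexHull(c);ap=cv2.approxPolyDP(h,4,True)[:,0];print(n,st[i],ap.tolist(),cast(n,ap,145).round().tolist())
E
```

```text
top red [([349, 200, 10, 10, 74], [353.4, 204.4]), ([203, 206, 6, 17, 67], [205.7, 213.9]), ([216, 208, 6, 17, 73], [218.8, 216.1]), ([227, 211, 3, 15, 24], [228.0, 218.1])]
top green [([264, 202, 9, 18, 83], [267.9, 210.7]), ([252, 206, 8, 17, 67], [255.1, 214.1])]
top [ 192  189  100   67 4963] [[290, 190], [291, 252], [192, 255], [193, 190]] [[618.0, 1.0, 145.0], [429.0, -5.0, 145.0], [415.0, 287.0, 145.0], [612.0, 296.0, 145.0]]
scene red [([221, 190, 7, 8, 44], [223.8, 193.1]), ([330, 195, 5, 19, 71], [332.2, 203.9]), ([341, 196, 5, 19, 61], [342.9, 204.8])]
scene green [([300, 196, 8, 19, 54], [304.6, 204.8]), ([290, 198, 8, 19, 63], [294.2, 206.9]), ([285, 203, 4, 14, 29], [287.0, 209.3])]
scene [ 272  190   87   33 1801] [[358, 217], [274, 222], [272, 191], [351, 190]] [[565.0, 298.0, 145.0], [597.0, -1.0, 145.0], [429.0, -9.0, 145.0], [416.0, 290.0, 145.0]]
```

View pics/crop1.png

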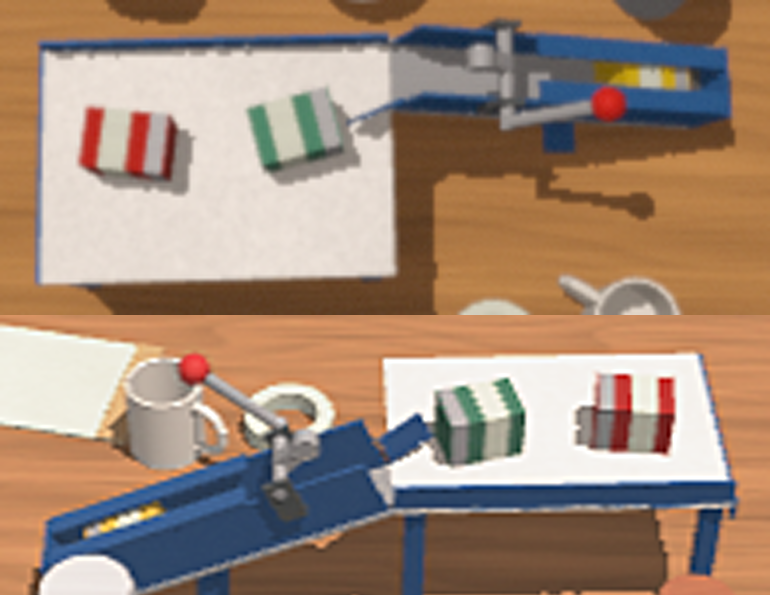

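The enlarged crop confirms the targets: the green tin (crop 297,128) and red tin (crop 130,143) are both on the tray with their white bands. The lever is open, and the yellow tin shows through the slot. Next I'll move above the tray and measure from there with the wrist camera.

```bash
cat >> h.py <<'E'
from scipy.spatial.transform import Rotation as Ro
def down(phi): # jaw axis at angle phi in world xy
    c,s=np.cos(phi),np.sin(phi);return Ro.from_matrix(np.array([[c,s,0],[s,-c,0],[0,0,-1.]])).as_quat()
E
python3 - <<'E'
from h import *
p=np.array(ctrl.current_tool_pos());ctrl.servo_line(p+[0,0,150],feed=300)
q0=ctrl.current_joint_positions()
for phi in(0.04,0.04+np.pi):
    j=ctrl.solve_ik([500,120,430],down(phi));print(phi,None if j is None else np.round(j,2))
phi=min((0.04,0.04+np.pi),key=lambda f:abs(np.array(ctrl.solve_ik([500,120,430],down(f)))[6]))
ctrl.reach([500,120,430],down(phi))
c=ctrl.calibration("wrist");im=ctrl.read_camera("wrist");cv2.imwrite("pics/w1.png",im)
np.savez("w1.npz",**c);print(phi,ctrl.current_time(),ctrl.current_tool_pos(),np.round(-np.array(c["R"]).T@c["t"]))
E
```

```text
0.04 [-0.01  0.02 -0.28  1.43  0.01  1.69 -0.25]
3.181592653589793 NoneTraceback (most recent call last):
  File "<stdin>", line 6, in <module>
  File "<stdin>", line 6, in <lambda>
IndexError: too many indices for array: array is 0-dimensional, but 1 were indexed
```

```bash
python3 - <<'E'
from h import *
ctrl.reach([500,120,430],down(0.04))
c=ctrl.calibration("wrist");im=ctrl.read_camera("wrist");cv2.imwrite("pics/w1.png",im)
np.savez("w1.npz",**c);print(ctrl.current_time(),ctrl.current_tool_pos(),np.round(-np.array(c["R"]).T@c["t"]),ctrl.current_ft_force())
E
```

```text
3.6333 [500.35754203 119.00382206 429.88826289] [498. 184. 572.] [-0.95285184 -1.32985885 -0.51161528]
```

View pics/w1.png

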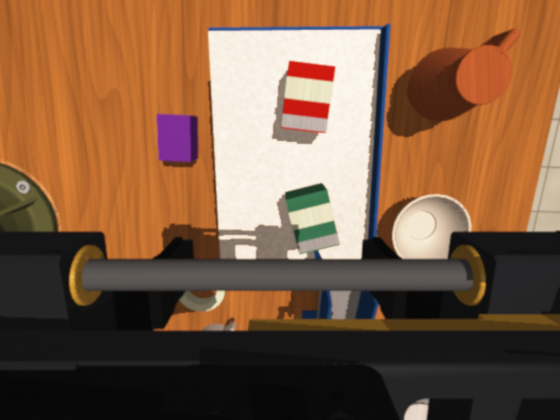

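Wrist view: the red tin is at (309,97) and the green at (312,217), with the fence foot line running from about (381,30) to (372,230). Now fitting the edges and tins.

```bash
python3 - <<'E'
from h import *
c=dict(np.load("w1.npz"));im=cv2.imread("pics/w1.png")
hsv=cv2.cvtColor(im,cv2.COLOR_BGR2HSV)
white=(hsv[...,1]<45)&(hsv[...,2]>170)
blue=(hsv[...,0]>100)&(hsv[...,0]<125)&(hsv[...,1]>130)
L=[];F=[]
for r in range(45,225,5):
    w=np.where(white[r,190:300])[0]; L.append([190+w[0]-.5,r])
    w=np.where(white[r,345:395])[0]; F.append([345+w[-1]+.5,r])
far=[[x,np.where(white[10:60,x])[0][0]+10-.5] for x in range(220,372,5)]
def line(pts,name):
    X=cast(None,np.array(pts),145,c)[:,:2].astype(np.float32)
    vx,vy,x,y=cv2.fitLine(X,cv2.DIST_HUBER,0,.01,.01).ravel()
    if name!="far" and vy<0: vx,vy=-vx,-vy
    print(name,"dir",np.arctan2(-vx,vy) if name!="far" else np.arctan2(vy,vx),"pt",x,y,"res",np.abs((X-[x,y])@[vy,-vx]).mean());return
line(L,"left");line(F,"fence");line(far,"far")
for nm,lo,hi in(("red",[0,130,60],[8,255,255]),("green",[45,60,20],[95,255,255])):
    m,bl=blobs(im,lo,hi,150)
    sel=[b for b in bl if 260<b[1][0]<350 and b[1][1]<260]
    print(nm,sel)
    n,l,s,ce=cv2.connectedComponentsWithStats(m)
    for b in sel:
        i=l[int(b[0][1]):int(b[0][1]+b[0][3]),int(b[0][0]):int(b[0][0]+b[0][2])]
        k=np.bincount(i[i>0]).argmax();cn=cv2.findContours((l==k).astype(np.uint8),0,2)[0][0][:,0].astype(float)
        X=cast(None,cn,195,c)[:,:2].astype(np.float32);print("  rect",[np.round(v,1) for v in cv2.minAreaRect(X)])
E
```

```text
left dir 0.043903187 pt 418.75534 177.10938 res 0.31193388
fence dir 0.04119332 pt 613.2576 179.61787 res 0.5151123
far dir 0.04011131 pt 511.49863 294.64984 res 0.29272148
red [([287, 61, 48, 20, 706], [310.6, 70.8]), ([283, 98, 47, 21, 695], [305.5, 108.1])]
  rect [array([530.9, 242.9]), array([15. , 49.4]), np.float64(85.4)]
  rect [array([527.8, 204.9]), array([15.8, 49.6]), np.float64(85.4)]
green [([286, 185, 43, 27, 797], [306.3, 197.6]), ([295, 221, 41, 21, 484], [314.9, 231.2])]
  rect [array([534.4, 106.1]), array([48.4, 23. ]), np.float64(16.4)]
  rect [array([546.8,  65.7]), array([47.4, 15.1]), np.float64(16.4)]
```

```bash
python3 - <<'E'
from h import *
c=dict(np.load("w1.npz"));im=cv2.imread("pics/w1.png")
r=160
print(im[r,368:392].tolist());print(im[r,208:222].tolist())
print(cast(None,[[i,r] for i in range(372,386,2)],145,c)[:,0].round(1),cast(None,[[i,r] for i in range(372,386,2)],169,c)[:,0].round(1),cast(None,[[i,r] for i in range(208,222,2)],145,c)[:,0].round(1))
E
```

```text
[[193, 213, 230], [136, 152, 170], [112, 125, 141], [106, 117, 132], [86, 90, 99], [58, 47, 45], [50, 30, 15], [50, 29, 14], [54, 31, 15], [75, 42, 19], [111, 63, 28], [133, 77, 39], [131, 88, 77], [102, 101, 146], [66, 115, 193], [52, 117, 201], [50, 115, 198], [49, 112, 194], [47, 107, 188], [45, 103, 180], [43, 101, 177], [48, 108, 186], [49, 114, 197], [50, 117, 199]]
[[46, 104, 184], [46, 103, 181], [45, 102, 178], [43, 98, 173], [37, 82, 146], [43, 71, 112], [102, 125, 155], [177, 200, 225], [219, 234, 245], [228, 240, 249], [229, 241, 249], [228, 240, 249], [227, 239, 248], [227, 239, 248]]
[620.  622.5 625.1 627.6 630.1 632.7 635.2] [613.1 615.5 617.9 620.3 622.7 625.1 627.5] [411.  413.6 416.1 418.7 421.2 423.8 426.3]
```

```bash
cat >> h.py <<'E'
PSI=0.041;O=np.array([598.9,-1.5])
def W(xd,yd,z):
    c,s=np.cos(PSI),np.sin(PSI);return [O[0]+c*xd-s*yd,O[1]+s*xd+c*yd,z]
def inD(p):
    c,s=np.cos(PSI),np.sin(PSI);d=np.array(p[:2])-O;return np.array([c*d[0]+s*d[1],-s*d[0]+c*d[1]])
def place(xy,phi,yt=60):
    ctrl.reach([*xy,260],down(phi));ctrl.servo_line([*xy,193],feed=150)
    ctrl.gripper_to(44,force=12);print("width",ctrl.current_grip_width())
    ctrl.servo_line(W(0,max(yt,min(inD(xy)[1],130)),193),feed=110,orientation=down(PSI))
    ctrl.servo_line(W(0,yt,193),feed=90)
    print("ft",np.round(ctrl.current_ft_force(),1))
    ctrl.gripper_to(80);ctrl.servo_line(W(0,yt,260),feed=250)
def push(y0=115,y1=28):
    ctrl.servo_line(W(0,y0,260),feed=250);ctrl.gripper_to(10)
    ctrl.servo_line(W(0,y0,172),feed=150)
    for y in(70,45,y1):
        ctrl.servo_line(W(0,y,172),feed=70);print(y,"ft",np.round(ctrl.current_ft_force(),1))
    ctrl.hold(.3)
def up():
    p=np.array(ctrl.current_tool_pos());ctrl.servo_line([p[0],p[1]+15,290],feed=250)
E
python3 - <<'E'
from h import *
ctrl.gripper_to(80)
place((543.8,75.8),0.29)
im=ctrl.read_camera("top");cv2.imwrite("pics/t1.png",im)
push();print(ctrl.current_time())
t2=ctrl.read_camera("top");s2=ctrl.read_camera("scene")
up();print(ctrl.current_time())
a=cv2.resize(im[175:265,180:400],None,fx=3,fy=3);b=cv2.resize(t2[175:265,180:400],None,fx=3,fy=3);
cv2.imwrite("pics/g1.png",np.vstack([a,b]));cv2.imwrite("pics/s2.png",s2)
E
```

```text
width 49.84654923375984
ft [ 0.4 -1.7  3.9]
70 ft [0.4 0.5 0.9]
45 ft [ 0.1  1.4 -0.3]
28 ft [0.  0.6 0.6]
12.75
13.475
```

View pics/g1.png

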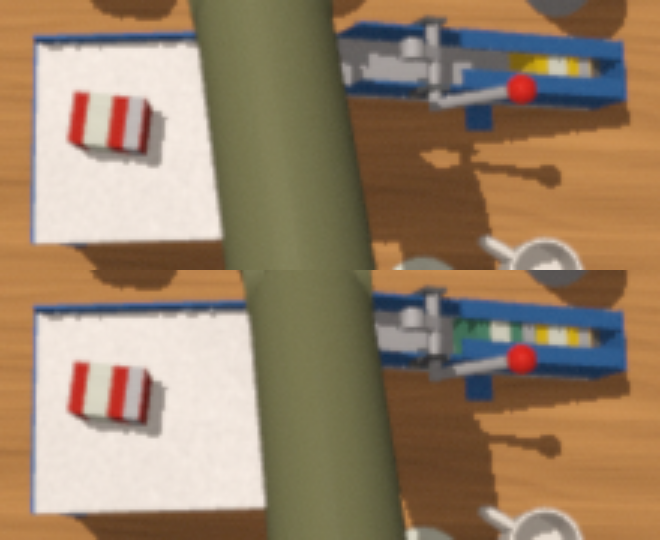

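Green slid down behind the yellow tin; it shows in the slot at crop (490,330). Now red, then a look over the chute.

```bash
python3 - <<'E'
from h import *
ctrl.gripper_to(80)
place((528.7,215.5),-0.08)
push();up();print(ctrl.current_time())
ctrl.reach([560,-190,430],down(PSI));ctrl.hold(.2)
c=ctrl.calibration("wrist");im=ctrl.read_camera("wrist");cv2.imwrite("pics/w2.png",im);np.savez("w2.npz",**c)
s=ctrl.read_camera("scene");cv2.imwrite("pics/s3.png",s)
t=ctrl.read_camera("top");cv2.imwrite("pics/t3.png",t)
print(ctrl.current_time(),ctrl.current_tool_pos())
E
```

```text
width 49.752951034232645
ft [ 0.2 -1.5  6.2]
70 ft [-1.1 -0.4 -0.5]
45 ft [ 0.1 -0.3 -0.5]
28 ft [-0.1  0.4 -0.6]
25.1083
26.5167 [ 560.19750733 -189.22732976  429.61647927]
```

View pics/w2.png

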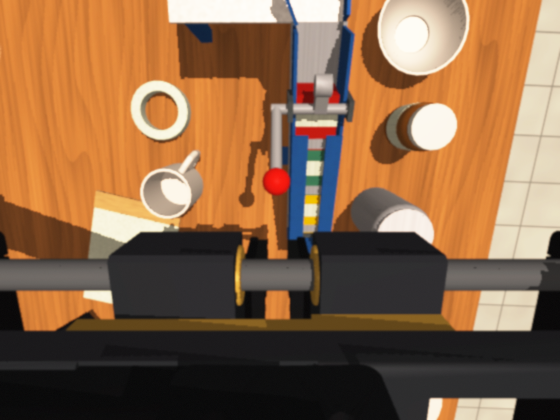

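All three tins are in the chute: red uppermost with its top edge near (305,85), then green (314,162), then yellow (312,212). The lever ball is at (276,181). Now measuring the top tin's end face and the lever angle in the chute frame.

```bash
cat >> h.py <<'E'
Rd=Ro.from_euler("z",PSI).as_matrix();Rc=Rd@Ro.from_euler("x",0.4).as_matrix();Oc=np.array([*O,145.])
PIV=np.array([0,-80.,64])
def c2w(p): return Oc+Rc@np.array(p,float)
def castc(px,c,axis,val): # ray onto chute-frame plane axis=val, gives chute coords
    K,R,t=[np.array(c[k],float) for k in("mtx","R","t")];px=np.atleast_2d(px)
    d=(Rc.T@R.T@np.linalg.inv(K)@np.c_[px,np.ones(len(px))].T).T;o=Rc.T@(-R.T@t-Oc)
    return o+d*((val-o[axis])/d[:,axis])[:,None]
def ball(im,c):
    b=[b for b in blobs(im,[0,150,80],[8,255,255],20)[1] if b[0][4]<1200]
    return b
def ballpos(th): # th = turn from fully open; world ball centre
    a=np.deg2rad(140)-0.4*1-th   # 140deg from dispenser +y -> chute angle
    return c2w(PIV+100*np.array([0,np.cos(a),np.sin(a)])+np.array([-50,0,0]))
def camy(th): # chute y of disc's lower-side surface
    return PIV[1]+32*np.cos(np.deg2rad(25)-th)-12
def profile(im,c,ys=np.arange(-285,-60,.5),x=0):
    P=np.array([c2w([x,y,50]) for y in ys]);p=proj(None,P,c).astype(np.float32)
    return cv2.remap(im,p[None,:,0],p[None,:,1],cv2.INTER_LINEAR)[0]
E
python3 - <<'E'
from h import *
c=dict(np.load("w2.npz"));im=cv2.imread("pics/w2.png")
for b in ball(im,c): print(b, castc([b[1]],c,0,-50).round(1).tolist())
m,_=blobs(im,[0,130,50],[8,255,255])
for x in range(298,342,3):
    r=np.where(m[70:140,x])[0]
    if len(r): print(x,r[0]+70,castc([[x,r[0]+69.5]],c,2,50).round(1).tolist(),end=" | ")
print()
# chute inner walls check at z=58 & lip
bl=proj(None,np.array([ballpos(t) for t in(0,.1,.2)]),c).round(1);print("pred ball px",bl.tolist(),[ballpos(t).round() for t in (0,.1,.2)])
p=profile(im,c);ys=np.arange(-285,-60,.5)
sc=cv2.cvtColor(p[None],cv2.COLOR_BGR2HSV)[0]
for i in range(0,len(ys),6): print(ys[i],sc[i].tolist(),end="; ")
E
```

```text
([297, 83, 17, 20, 335], [304.9, 92.5]) [[-50.0, 71.4, 490.2]]
([329, 85, 11, 18, 118], [334.5, 96.3]) [[-50.0, 63.3, 463.5]]
([296, 127, 41, 12, 385], [315.9, 131.5]) [[-50.0, 70.1, 472.9]]
([263, 168, 27, 28, 621], [276.2, 181.3]) [[-50.0, -383.8, -265.3]]
298 83 [[-23.3, -55.4, 50.0]] | 301 83 [[-19.9, -55.4, 50.0]] | 304 83 [[-16.4, -55.4, 50.0]] | 307 83 [[-13.0, -55.4, 50.0]] | 310 83 [[-9.6, -55.4, 50.0]] | 313 83 [[-6.2, -55.4, 50.0]] | 316 127 [[0.9, -108.0, 50.0]] | 319 127 [[4.6, -108.0, 50.0]] | 322 127 [[8.3, -108.0, 50.0]] | 325 127 [[12.0, -108.0, 50.0]] | 328 127 [[15.6, -108.0, 50.0]] | 331 95 [[15.5, -68.9, 50.0]] | 334 85 [[17.8, -57.6, 50.0]] | 337 91 [[22.0, -64.3, 50.0]] | 
pred ball px [[273.8, 183.4], [273.7, 177.8], [273.6, 171.1]] [array([ 556., -179.,  237.]), array([ 556., -172.,  244.]), array([ 556., -164.,  251.])]
-285.0 [24, 16, 79]; -282.0 [19, 86, 101]; -279.0 [20, 124, 165]; -276.0 [17, 65, 188]; -273.0 [11, 33, 184]; -270.0 [12, 32, 183]; -267.0 [13, 41, 186]; -264.0 [20, 125, 212]; -261.0 [23, 229, 237]; -258.0 [24, 255, 241]; -255.0 [24, 255, 24
[... 710 characters left out ...]
33, 241]; -156.0 [29, 42, 217]; -153.0 [68, 97, 131]; -150.0 [71, 121, 122]; -147.0 [70, 124, 125]; -144.0 [72, 126, 125]; -141.0 [58, 75, 119]; -138.0 [6, 102, 173]; -135.0 [9, 36, 185]; -132.0 [12, 32, 185]; -129.0 [12, 32, 184]; -126.0 [9, 37, 184]; -123.0 [2, 169, 193]; -120.0 [2, 234, 195]; -117.0 [2, 233, 196]; -114.0 [2, 235, 196]; -111.0 [2, 230, 196]; -108.0 [7, 131, 218]; -105.0 [24, 37, 241]; -102.0 [23, 51, 217]; -99.0 [23, 57, 144]; -96.0 [23, 55, 138]; -93.0 [21, 51, 130]; -90.0 [9, 32, 137]; -87.0 [11, 30, 138]; -84.0 [14, 35, 137]; -81.0 [14, 35, 138]; -78.0 [14, 35, 138]; -75.0 [14, 35, 137]; -72.0 [13, 34, 120]; -69.0 [13, 32, 112]; -66.0 [13, 33, 145]; -63.0 [13, 34, 175];
```

```bash
python3 - <<'E'
from h import *
c=dict(np.load("w2.npz"));im=cv2.imread("pics/w2.png")
print("pivot px",proj(None,[c2w([x,-80,64]) for x in(-50,-25,0,25)],c).round(1).tolist())
print("lip px",proj(None,[W(x,0,145) for x in(-160,-100,-40,-20,0,20)],c).round(1).tolist())
print("cam px th=.04",proj(None,[c2w(PIV+32*np.array([0,np.cos(.436-.04),np.sin(.436-.04)]))],c).round(1).tolist())
for x in(290,302,308,338,344): print(x,im[96:120,x].sum(1).tolist() )
for x in(200,260,310): print(x,im[12:32,x].sum(1).tolist())
print([ (t,camy(t).round(1)) for t in np.arange(1.0,1.9,.1)])
cv2.imwrite("pics/z.png",cv2.resize(im[0:250,230:390],None,fx=3.6,fy=2.4,interpolation=cv2.INTER_CUBIC))
E
```

```text
pivot px [[274.4, 108.1], [296.2, 108.1], [318.1, 108.2], [339.9, 108.2]]
lip px [[179.6, 20.4], [231.4, 20.4], [283.3, 20.4], [300.6, 20.5], [317.9, 20.5], [335.2, 20.5]]
cam px th=.04 [[321.2, 85.0]]
290 [195, 198, 198, 198, 200, 209, 224, 231, 235, 239, 238, 234, 231, 230, 229, 232, 232, 236, 239, 240, 240, 238, 239, 240]
302 [229, 228, 213, 202, 199, 196, 222, 329, 460, 532, 571, 610, 630, 592, 535, 479, 416, 346, 320, 333, 347, 351, 409, 551]
308 [126, 127, 126, 126, 126, 130, 163, 261, 390, 501, 566, 611, 628, 594, 535, 478, 416, 347, 327, 348, 363, 366, 366, 371]
338 [235, 237, 234, 229, 228, 227, 255, 356, 470, 535, 575, 611, 626, 588, 529, 473, 407, 331, 245, 197, 183, 174, 166, 156]
344 [230, 233, 240, 247, 233, 189, 197, 320, 450, 523, 566, 599, 607, 568, 521, 471, 406, 322, 222, 150, 134, 175, 247, 292]
200 [745, 742, 742, 743, 745, 747, 749, 750, 744, 695, 507, 288, 157, 117, 111, 110, 111, 110, 111, 109]
260 [755, 755, 753, 752, 750, 750, 752, 754, 752, 715, 539, 313, 198, 175, 173, 178, 176, 177, 177, 178]
310 [754, 754, 753, 753, 753, 752, 753, 753, 750, 713, 596, 522, 510, 511, 510, 509, 513, 510, 513, 512]
[(np.float64(1.0), np.float64(-65.0)), (np.float64(1.1), np.float64(-66.8)), (np.float64(1.2000000000000002), np.float64(-68.9)), (np.float64(1.3000000000000003), np.float64(-71.2)), (np.float64(1.4000000000000004), np.float64(-73.7)), (np.float64(1.5000000000000004), np.float64(-76.5)), (np.float64(1.6000000000000005), np.float64(-79.3)), (np.float64(1.7000000000000006), np.float64(-82.3)), (np.float64(1.8000000000000007), np.float64(-85.4))]
```

View pics/z.png

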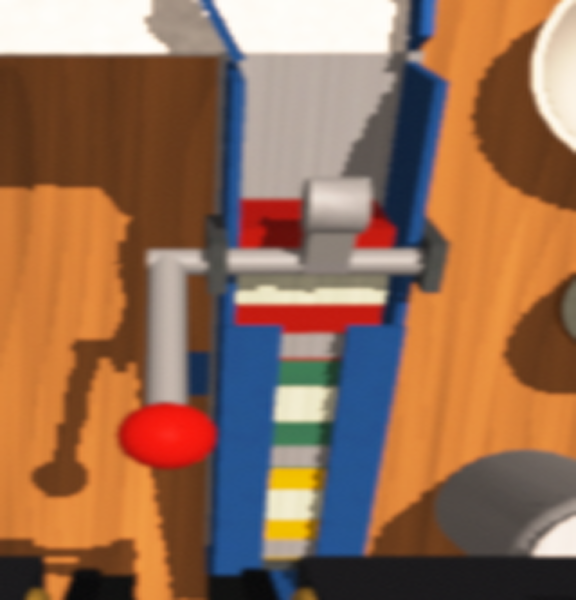

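The geometry agrees: the pivot shaft is predicted at row 108.2 and seen at about 108, and tin spacing is 70.2 mm. The upper face is at chute y ≈ -69.2, so the cam should touch at about 1.21 rad. A foot travel of 7 mm needs about 1.49 rad. Next I'll grip the ball and swing it, watching the force.

```bash
cat >> h.py <<'E'
DX=np.array([2.2,0,0])
def swing(ths,feed=80):
    for t in ths:
        ctrl.servo_line(ballpos(t)+DX,feed=feed)
        a=np.deg2rad(140)-.4-t;f=Rc.T@np.array(ctrl.current_ft_force())
        q=Rc.T@(np.array(ctrl.current_tool_pos())-DX-Oc)-PIV
        print(round(t,3),"tang",round(-(f@[0,np.sin(a),-np.cos(a)]),2),"rad",round(f@[0,np.cos(a),np.sin(a)],2),"x",round(f[0],1),"th",round(np.deg2rad(140)-.4-np.arctan2(q[2],q[1]),3),"r",round(np.hypot(q[1],q[2]),1))
E
python3 - <<'E'
from h import *
b=ballpos(0.04)+DX
ctrl.gripper_to(50)
ctrl.reach([b[0],b[1],310],down(PSI));ctrl.servo_line(b,feed=150)
print(np.round(ctrl.current_ft_force(),1))
ctrl.gripper_to(20,force=25);print("w",ctrl.current_grip_width(),np.round(ctrl.current_ft_force(),1))
swing(np.arange(.14,1.05,.15),150)
swing(np.arange(1.08,1.37,.04),80)
print(ctrl.current_time(),ctrl.current_grip_width())
E
```

```text
[ 0.6 -0.6  0.4]
w 26.24084563266689 [-0.7 -0.7  2.8]
0.14 tang 0.67 rad 2.2 x -0.2 th 0.138 r 100.4
0.29 tang -1.04 rad 3.35 x -0.5 th 0.295 r 100.2
0.44 tang -0.87 rad 3.13 x -0.5 th 0.444 r 100.2
0.59 tang 0.72 rad 2.96 x -0.6 th 0.591 r 100.2
0.74 tang 2.09 rad 4.31 x -2.3 th 0.738 r 100.3
0.89 tang 2.06 rad 5.46 x -2.3 th 0.888 r 100.4
1.04 tang 2.77 rad 6.02 x -3.9 th 1.042 r 100.5
1.08 tang 4.4 rad 6.16 x -3.7 th 1.068 r 100.6
1.12 tang 5.68 rad 6.25 x -2.8 th 1.105 r 100.5
1.16 tang 5.74 rad 6.54 x -4.6 th 1.146 r 100.6
1.2 tang 4.89 rad 7.04 x -4.6 th 1.188 r 100.7
1.24 tang 5.57 rad 7.22 x -5.1 th 1.23 r 100.7
1.28 tang 6.34 rad 6.51 x -5.3 th 1.267 r 100.7
1.32 tang 7.09 rad 6.26 x -4.7 th 1.306 r 100.8
1.36 tang 7.44 rad 6.56 x -4.0 th 1.346 r 100.8
32.925 26.467448797620435
```

```bash
python3 - <<'E'
from h import *
swing([1.40,1.44,1.48],60)
ctrl.gripper_to(50);p=np.array(ctrl.current_tool_pos());ctrl.servo_line([p[0],p[1],320],feed=200)
ctrl.reach([560,-190,430],down(PSI));ctrl.hold(.3)
c=ctrl.calibration("wrist");im=ctrl.read_camera("wrist");cv2.imwrite("pics/w3.png",im);np.savez("w3.npz",**c)
print(ctrl.current_time())
ys=np.arange(-295,-100,.5)
c2=dict(np.load("w2.npz"));i2=cv2.imread("pics/w2.png")
def edges(im,c):
    h=np.mean([cv2.cvtColor(profile(im,c,ys,x)[None],cv2.COLOR_BGR2HSV)[0].astype(float)[:,1] for x in(-5,-2.5,0,2.5,5)],0)
    h=cv2.GaussianBlur(h[None],(0,0),2)[0];g=np.gradient(h);k=[i for i in range(1,len(g)-1) if abs(g[i])>4 and abs(g[i])>=abs(g[i-1]) and abs(g[i])>abs(g[i+1])]
    return h,[(float(ys[i]),round(float(g[i]),1)) for i in k]
h2,e2=edges(i2,c2);h3,e3=edges(im,c);print(e2);print(e3)
best=min(range(0,40),key=lambda s:np.mean(np.abs(h2[s+30:s+330]-0-h3[30:330]))if s+330<=len(h2) else 1e9);print("shift mm",best*.5)
b=[x for x in ball(im,c) if x[0][4]>250];print(b,"pred",[(t,proj(None,[ballpos(t)+DX],c).round(1).tolist()) for t in(1.4,1.44,1.48,1.52)])
print("cam pred",proj(None,[c2w(PIV+32*np.array([0,np.cos(.436-t),np.sin(.436-t)])) for t in(1.44,1.48)],c).round(1).tolist())
cv2.imwrite("pics/z3.png",cv2.resize(im[0:250,230:390],None,fx=3.6,fy=2.4,interpolation=cv2.INTER_CUBIC))
E
```

```text
1.4 tang 6.7 rad 7.45 x -4.9 th 1.387 r 100.9
1.44 tang 6.92 rad 6.79 x -5.3 th 1.428 r 100.9
1.48 tang 8.16 rad 7.11 x -5.3 th 1.468 r 100.9
35.9917
[(-289.0, -16.6), (-282.5, 14.0), (-277.0, -9.5), (-263.5, 18.3), (-248.0, -20.3), (-224.5, 22.6), (-209.0, -24.0), (-192.5, 12.9), (-179.5, -10.5), (-153.5, 10.9), (-142.0, -7.6), (-137.0, -10.6), (-123.5, 23.1), (-108.0, -22.9)]
[(-290.0, -19.2), (-286.5, 10.8), (-282.5, -8.1), (-268.5, 19.4), (-253.5, -18.4), (-230.0, 20.1), (-214.5, -22.9), (-197.5, 12.9), (-185.0, -10.5), (-158.5, 11.5), (-147.0, -8.2), (-142.0, -9.2), (-128.5, 24.3), (-113.5, -23.7)]
shift mm 5.5
[([259, 22, 34, 36, 963], [275.4, 39.2]), ([296, 131, 40, 11, 277], [316.0, 134.8])] pred [(1.4, [[276.1, 40.9]]), (1.44, [[276.2, 37.2]]), (1.48, [[276.2, 33.7]]), (1.52, [[276.2, 30.3]])]
cam pred [[317.0, 85.3], [316.9, 86.1]]
```

View pics/z3.png

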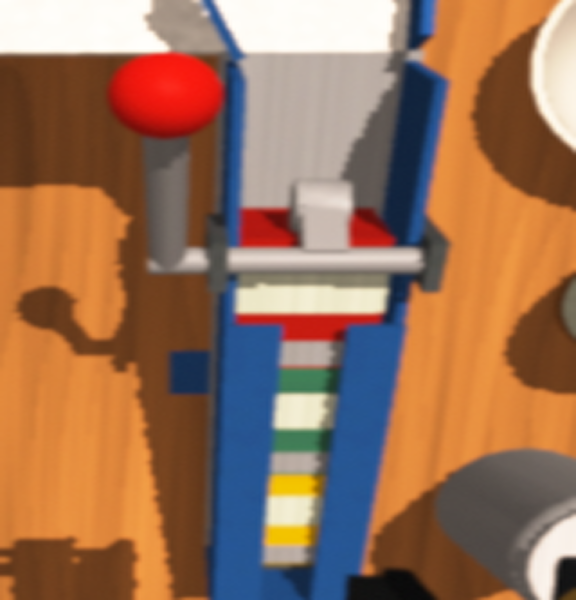

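The column moved about 5.25 mm (shifts of 5.0–5.5 mm at every band edge). That puts the foot force near 7.75 N and the cam near 6.9 N, which is inside the band but low. The ball pixel gives an actual angle of about 1.42 rad. I'll add about 2 mm for margin.

```bash
python3 - <<'E'
from h import *
b=ballpos(1.42)+DX
ctrl.reach([b[0],b[1],320],down(PSI));ctrl.servo_line(b,feed=150)
ctrl.gripper_to(20,force=25)
swing([1.45,1.48,1.51],50)
ctrl.gripper_to(50);p=np.array(ctrl.current_tool_pos());ctrl.servo_line([p[0],p[1],320],feed=200)
ctrl.reach([560,-190,430],down(PSI));ctrl.hold(.3)
c=ctrl.calibration("wrist");im=ctrl.read_camera("wrist");cv2.imwrite("pics/w4.png",im)
cv2.imwrite("pics/t4.png",ctrl.read_camera("top"))
print(ctrl.current_time())
ys=np.arange(-295,-100,.5)
h=np.mean([cv2.cvtColor(profile(im,c,ys,x)[None],cv2.COLOR_BGR2HSV)[0].astype(float)[:,1] for x in(-5,-2.5,0,2.5,5)],0)
h=cv2.GaussianBlur(h[None],(0,0),2)[0];g=np.gradient(h)
print([float(ys[i]) for i in range(1,len(g)-1) if abs(g[i])>4 and abs(g[i])>=abs(g[i-1]) and abs(g[i])>abs(g[i+1])])
print([x for x in ball(im,c) if x[0][4]>250])
t0=cv2.imread("pics/top0.png");t4=cv2.imread("pics/t4.png")
d=(cv2.absdiff(t0,t4).max(2)>50).astype(np.uint8);d=cv2.morphologyEx(d,cv2.MORPH_OPEN,np.ones((3,3)))
n,l,s,ce=cv2.connectedComponentsWithStats(d);print(s[1:][s[1:,4]>15].tolist())
E
```

```text
1.45 tang 5.2 rad 5.95 x -4.4 th 1.433 r 100.5
1.48 tang 6.85 rad 6.35 x -5.8 th 1.457 r 100.4
1.51 tang 8.18 rad 5.98 x -6.5 th 1.484 r 100.4
40.975
[-291.0, -288.0, -283.5, -270.5, -255.5, -231.5, -216.0, -199.5, -187.0, -160.5, -148.5, -144.0, -131.0, -115.0]
[([259, 16, 33, 36, 928], [275.5, 33.6]), ([296, 132, 40, 12, 253], [316.1, 135.9])]
[[319, 93, 151, 320, 18681], [314, 187, 8, 4, 27], [327, 186, 14, 17, 124], [328, 193, 33, 18, 266], [314, 196, 8, 6, 39], [251, 201, 32, 27, 524], [302, 200, 12, 9, 80], [202, 205, 33, 26, 555], [322, 232, 8, 7, 47], [354, 259, 20, 20, 265], [389, 326, 171, 94, 6176], [311, 381, 8, 8, 42], [291, 390, 5, 4, 16], [505, 390, 55, 30, 887], [269, 394, 10, 8, 63], [319, 402, 41, 18, 455]]
```

The column shift is now about 7.1 mm, which matches the target. A change blob sits on the mug at (354–374, 259–279), possibly shadow from the arm, so I'll check it before handing in.

```bash
python3 - <<'E'
import cv2,numpy as np
a=cv2.imread("pics/top0.png")[170:300,190:400];b=cv2.imread("pics/t4.png")[170:300,190:400]
cv2.imwrite("pics/cmp.png",np.vstack([cv2.resize(x,None,fx=2.2,fy=2.2,interpolation=cv2.INTER_CUBIC) for x in(a,b)]))
E
```

```text
(no output)
```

View pics/cmp.png

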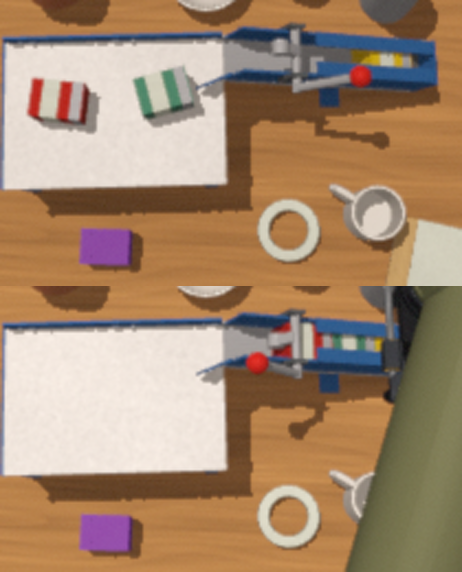

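The mug, tape roll and purple block are where they were; the blob was only the arm covering the mug. The robot is clear of everything, so I'm handing in.

```bash
python3 -c "
from plant import ctrl
print(ctrl.current_ft_force(),ctrl.current_time());print(ctrl.hand_in())"
```

```text
[0.31832632 0.33502439 0.07479   ] 40.975
the job is handed in; nothing more can be done
None
```

I gripped the green tin and then the red one to line each up with the fence. I then pushed each over the lip, and both slid down behind the yellow tin. After that I swung the cam lever closed in two steps and handed the job in at about 41 s.

**Last checks:**
- **Tins:** all three lie in line in the chute, 70 mm apart. The column was pushed about 7.1 mm down the slope (6.5–7.5 mm at the band edges). From the foot's stiffness, I estimate a cam force of 8–8.5 N, within the 6–11 N required. I had no direct reading of that force.
- **Lever:** it ended near 1.48 rad. After the first swing it was at about 1.42 rad against 1.47 for the arm, because the ball lagged in the grip. The column had moved only 5.25 mm, so I closed it a little further.
- **Dispenser position:** the lip appeared about 2 mm from my fitted position and the lever ball about 2 mm to the side. I corrected for the ball; the pivot shaft matched.
- **Other things:** the objects near the dispenser looked unmoved. The arm partly hid the mug in the last top view and covered part of the counter, and the change check showed no other movement where it could see.

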